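Latch the two-part mould box shut

ROBOT

A 6-joint arm with a two-finger parallel gripper is mounted at the origin on the work surface; the furniture and walls round the work are solid. World frame = base frame: x ahead of the robot, y to its left, z up, the work surface at z = 0. Lengths are in mm, angles in rad, forces in N, time in s.
With the tool pointing down it reaches from about 350 to 875 mm from the base axis. Payload 4.2 kg.
Tool frame: the origin (TCP) lies midway between the tips of the shut fingers; the grasp point (between the pads) lies 19 mm behind it; z points along the fingers, y is the line along which they close (so a half turn about z gives the same grasp; the last joint's range is limited). The gripper opens to 85 mm and grips with 20 to 120 N. Pads are 22 mm wide; open, the fingers measure 114 mm over their backs; the gripper's body (76 mm by 85 mm) begins 54 mm behind the grasp point. The pads swing forward as they close: fully open they stand 13 mm farther back than shut.
Start: joints at [-0.897, 0.385, 0.008, 0, -1.194, -0.259], TCP at [251.892, -571.97, 207.712] pointing down, gripper open.
Joint ranges: [-3.14, 3.14], [-1.21, 2.06], [-1.07, 1.41], [-3.16, 2.05], [-2.99, -0.16], [-3.1, 3.1]. Speed limits (rad/s): [2.79, 2.79, 3.14, 3.14, 3.14, 3.14].

INTERFACE

Orientations are given as a unit quaternion [x, y, z, w].
In Python, from bench import read_state, get_image, job_done gives the robot as it stands.
- The arm moves only by the tool servo_tool, never from a script. Its arguments are lists of equal length, an entry for each row: "rotation": the turn, a rotation vector about the world's x, y, z scaled (see below), a list of three; "slide": the shift along the world's x, y, z scaled (see below), a list of three; "grip": the opening, from -1 (shut) to 1 (fully open). In form: {"rotation": [[rx, ry, rz], ...], "slide": [[tx, ty, tz], ...], "grip": [grip, ...]}. A call has 1 to 8 rows; each row is the pose to reach, as a shift and turn from the pose commanded when the call began, turning the shorter way round; what a row does not reach only later rows make up. The controller multiplies each number of a shift by 0.2 m and each number of a turn by 360 degrees. A row lasts 1/8 s, in which the tool goes at most 62.5 mm and 10.7 degrees, less where a joint would pass 70% of its speed; a pose out of reach is approached as far as the arm can. A call with a number of a shift or a turn outside -1 to 1 is refused whole. A call with a gripper value outside its range is refused whole. The fingers move at their own pace and stop on an object; the grip force is fixed at half the most. Time passes only in rows, so rows that repeat a pose let the fingers close. It gives the time, the measured TCP pose, the force, the opening and the grip force at its end, in the units of the state.
- read_state(): the state, without advancing time (a new reading comes with each control period).
- get_image(name): name is "scene" or "top" or "wrist"; returns a dict with "image" (400x640x3 uint8, red, green, blue), "depth" (400x640 float32, mm along the optical axis (not along the pixel's ray), 0 where there is no reading), "camera_matrix" (3x3 intrinsics, pixels), "rvec" (rotation vector, rad) and "tvec" (3), from world to camera coordinates, as OpenCV has them; the wrist camera has in their place "hand_eye" (4x4, takes a point from camera to tool coordinates, whose origin is the TCP and whose axes are the flange's). Camera axes: x right, y down, z forward; pixel columns grow to the right and rows downward; lengths in mm; the calibration is good to about 2 mm. A picture is of the moment at which its call begins: read the wrist's pose just before it.
- job_done(): hands the job in; it is judged then, once.
The state is a dict: "clock": time; "joints": joint angles; "joint_vel": joint speeds; "joint_efforts": joint torques, N m; "position": TCP position; "ee_rot": TCP orientation; "contact_force": force on the tool from outside, world axes, zero at the start; "wrist_torque": the same for the moment, N m; "gripper_width": finger opening in mm; "grasp_force": force on a finger pad.
Only numpy, scipy, OpenCV 4.12 (cv2) and the standard library are available. Lean on these libraries where they do the work, as an engineer would, in place of code of your own. Each camera call takes 0.05 s, during which the arm holds its last target. There are 200 camera calls.

TASK

Close the mould box with its draw latch: lift the latch's loop over the keeper, let its cross-bar drop into the keeper's slot so that it hooks behind the lip, then swing the lever over until it snaps down fully home and the end half is drawn up tight. Feel for the slot gently, putting no more than about 15 N on the keeper and 25 N on the lever, and leave the things lying around untouched.

Things in the scene. Friction and masses are not known exactly. Their poses are not given: they have to be found in the camera images.
- mould_base: Two-part grey-painted mould box on a dark steel base plate (236 x 112 x 10 mm), bolted down. Origin: on the bench right below the lever's hinge axis. Its x axis is the draw direction, from the keeper towards the lever; y runs across, along cross-bar and hinge axis; z up. The steel keeper stands on the sliding end half, at the -x end; the lever is hinged on the fixed half.
- deck (a point): Point on the flat top of the box, 80 mm wide and 56 mm above the bench, on the fixed half, under the middle of the handle when that lies flat. The end half's top is level with it.
- slot_nominal (a point): Nominal middle of the mouth of the keeper's slot (moves with the end half), 90 mm above the bench. The true slot lies up to 7.5 mm either way of it along mould_base x, as the keeper is screwed on through long holes: this setting is not measured and must be felt or seen. The slot runs across the 18 mm wide keeper along y, 10.5 mm wide at the mouth, 12 mm deep.
- end_half (a joint): Gap (m) between the sliding end half (76 x 80 x 44 mm, with the keeper; slides along -x on guide rods, friction 2.5 N) and the fixed half: 0 = shut, 0.005 to 0.009 at the start, 0.012 at most. Along the keeper from the lever's side: flat nose 27 mm long, 90 mm above the bench; lip, leaning 15 degrees over the slot; slot; upright fence 3 mm thick, its top at 98 mm; rear block, top at 90 mm.
- hinge_axis (a point): Middle of the lever's hinge axis (along the mould_base y axis), 84 mm above the bench. The loop hangs on a pin in the lever 20 mm from this axis towards the handle's end, 1.5 mm below it when the lever is flat. So drawing the cross-bar towards the keeper swings the lever up by itself.
- lever (a joint): Lever angle (rad): 0 = handle flat, pointing along +x, home; 1.57 = upright; 2.7 = stop, leaning to the keeper. Stays put (friction 0.02 Nm). Handle: flat plate 20 mm wide, 66 mm long from the axis, upper face 10 mm above the axis when flat. With the bar hooked, swinging it down draws the end half shut, then stretches the springs (under 8 N at the handle); past centre in the last 0.1 rad.
- handle_tip (a point): Rounded end of the lever's handle (8 mm thick, 20 mm wide): middle of its rolled edge, 62 mm from the hinge axis.
- bar_mid (a point): Centre of the loop's steel cross-bar: flat section 7 mm wide, 5 mm thick, along the mould_base y axis, a 10 mm ball at each end. Pinch it from above by its balls, 50 mm across; it pivots there. The loop's two legs, 30 mm apart, pass either side of the keeper; 70 mm from pin to bar. At the start the bar lies on the keeper's nose, 93 mm above the bench; on the slot's floor it is at 81 mm.
- crossbar (a joint): Stretch (m) of the loop's two springs (together 700 N/m): 0 = slack, 0.024 at most. With the bar hooked and the lever home it is 0.004 to 0.02 according to the keeper's setting; unhooked it is 0.
- bearing_a: Bystander: sealed ball bearing, 62 mm across, 16 mm high, lying flat near the box. Origin: centre of its underside.
- threadlock: Bystander: small bottle with a nozzle, 30 mm across, 92 mm high, standing near the box. Origin: centre of its underside.
- insul_tape: Bystander: roll of black tape, 62 mm across, 19 mm high, lying flat near the box. Origin: centre of its underside.

How it is judged (in metres and radians):
At the end, for the whole second after the job is handed in: The lever lies home (within 0.06 rad of flat), the end half is drawn shut (gap under 1.5 mm), and the loop is hooked and under tension (springs stretched by more than 2 mm) with its bar down in the slot (bar centre below 86 mm) (value of joint lever below 0.06 rad and value of joint end_half below 0.0015 m and value of joint crossbar above 0.002 m and height (world z) of bar_mid below 0.086 m); the robot touches nothing.
It fails at once if the keeper or end half was pressed or hit with more than 20 N (contact force between anything else and end_half above 20 N).
It fails at once if the lever was pressed with more than 30 N (contact force between the fingers and lever_c0 above 30 N).
It fails at once if a bystander was moved (distance of any of bearing_a, threadlock, insul_tape from where it was at the start of the episode above 0.015 m).
It also fails if it takes over 51 s, if anything falls off the work surface, if the arm or the gripper's body presses on something with over 40 N, if the wrist force passes 120 N, or if a joint passes its speed limit or range.

## Working session

There is one attempt and no reset: what is moved stays moved. The work goes in short steps, Python scripts to look and compute and a tool call to move; the robot and the scene stay as the last step left them, time stands still between calls to the robot, and variables do not carry over. Pictures are saved under pics/ and viewed, at most 10 in all, crops included, and the job is handed in when it is done.

Besides the shell and the picture viewer there is one more tool, called after "Emit:" by a JSON object that holds its "op" and its "data". servo_tool: Moves the arm, as the interface text tells. Shifts and turns lie within -1 to 1; 1 stands for 0.2 m of shift or 360 degrees of turn. Its arguments: {"type":"object","properties":{"rotation":{"type":"array","items":{"type":"array","items":{"type":"number","minimum":-1,"maximum":1}}},"slide":{"type":"array","items":{"type":"array","items":{"type":"number","minimum":-1,"maximum":1}}},"grip":{"type":"array","items":{"type":"number"}}},"required":["rotation","slide","grip"]}

```bash
mkdir -p pics
cat > h.py <<'E'
import numpy as np, cv2
from bench import read_state, get_image, job_done
def cam(n):
    d=get_image(n); d['R']=cv2.Rodrigues(np.array(d['rvec'],float))[0] if 'rvec' in d else None
    return d
def pts(d):
    K=d['camera_matrix'];D=d['depth'];v,u=np.indices(D.shape)
    P=np.stack([(u-K[0,2])/K[0,0]*D,(v-K[1,2])/K[1,1]*D,D],-1)
    return (P-np.array(d['tvec']).ravel())@d['R']   # world
def save(n,im): cv2.imwrite('pics/'+n,im[...,::-1])
E
python3 - <<'E'
from h import *
s=read_state();print(s)
for n in('top','scene'):
    d=cam(n);save(n+'.png',d['image']);np.savez(n+'.npz',P=pts(d),im=d['image'])
    P=pts(d);print(n,-d['R'].T@np.array(d['tvec']).ravel(),d['camera_matrix'][0,0])
    m=(P[...,2]>30)&(P[...,2]<130)&(d['depth']>0)
    print(P[m].min(0),P[m].max(0))
E
```

```text
{'clock': 0.0, 'joints': array([-8.97383753e-01,  3.85549844e-01,  6.64098922e-03, -4.90290289e-04,
       -1.19405111e+00, -2.58643788e-01]), 'joint_vel': array([-0.00168682,  0.0007549 ,  0.00013125,  0.0004221 ,  0.00113262,
       -0.00013862]), 'joint_efforts': array([ 3.75515510e-04, -3.92290020e+01,  1.88397235e+01,  4.18608472e+00,
       -4.71681298e-03,  3.95836921e-06]), 'position': array([ 251.63760613, -571.40058603,  206.63295082]), 'ee_rot': array([-2.05812422e-01,  9.78590836e-01,  1.06883992e-03, -2.82550742e-04]), 'contact_force': array([-0.06814101,  0.12590117,  0.60826839]), 'wrist_torque': array([-0.00176531, -0.00239372,  0.00348322]), 'grasp_force': 0.0, 'gripper_width': 85.5069209347269}
top [ 372.95872654 -190.6004094   957.71219916] 482.0165834070991
[  38.39251965 -785.71862428   30.00327509] [602.43817235 451.42391841 129.99849777]
scene [-123.6549873  -673.15836424  523.89062427] 436.737742787074
[ -79.92751067 -741.41751601   30.00142944] [ 610.0201309  2306.86348407  129.99283492]
```

View pics/top.png

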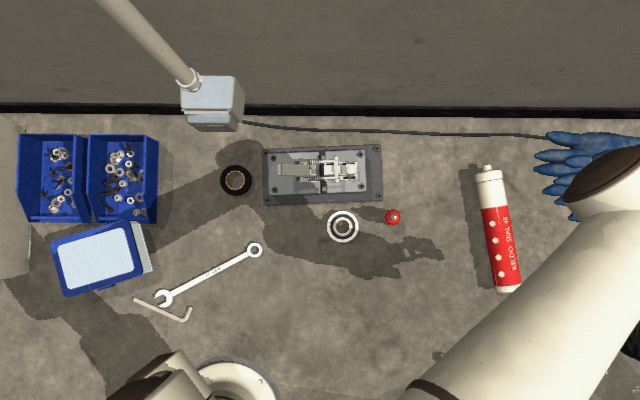

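View pics/scene.png

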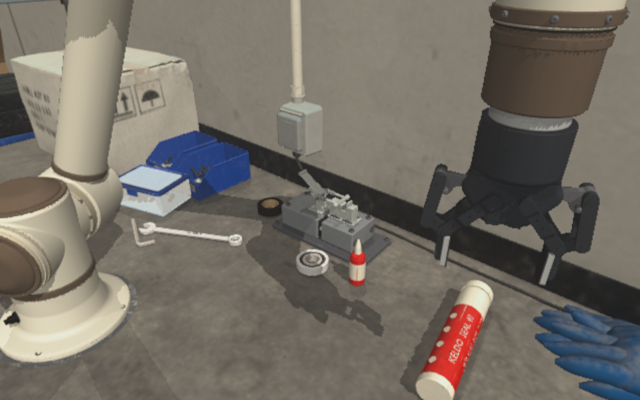

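Run:
```python
from h import *
z=np.load('top.npz');P=z['P'];im=z['im']
save('topc.png',cv2.resize(im[135:215,250:395],None,fx=5.5,fy=5.5,interpolation=cv2.INTER_CUBIC))
# base plate & box by height
for lo,hi in((4,20),(48,62)):
    m=(P[...,2]>lo)&(P[...,2]<hi); m[:135]=0;m[215:]=0;m[:,:255]=0;m[:,390:]=0
    q=P[m][:,:2].astype(np.float32); print(lo,len(q),np.median(P[m][:,2]),cv2.minAreaRect(q))
for r in range(158,184,3): print(r,[tuple(P[r,c].round().astype(int)) for c in range(272,362,6)])
```

```text
4 2692 10.02855936836219 ((466.05926513671875, -180.71083068847656), (154.5913848876953, 266.1643981933594), 2.6627962589263916)
48 2890 56.25102218699723 ((464.94476318359375, -192.60189819335938), (242.77862548828125, 113.49620056152344), 81.30680847167969)
158 [(np.int64(494), np.int64(-85), np.int64(58)), (np.int64(494), np.int64(-96), np.int64(55)), (np.int64(494), np.int64(-108), np.int64(57)), (np.int64(495), np.int64(-119), np.int64(56)), (np.int64(495), np.int64(-130), np.int64(56)), (np.int64(495), np.int64(-141), np.int64(54)), (np.int64(495), np.int64(-153), np.int64(58)), (np.int64(495), np.int64(-164), np.int64(56)), (np.int64(496), np.int64(-175), np.int64(53)), (np.int64(496), np.int64(-187), np.int64(54)), (np.int64(495), np.int64(-198), np.int64(57)), (np.int64(490), np.int64(-208), np.int64(96)), (np.int64(496), np.int64(-220), np.int64(55)), (np.int64(496), np.int64(-232), np.int64(53)), (np.int64(496), np.int64(-243), np.int64(57))]
161 [(np.int64(373), np.int64(-191), np.int64(958)), (np.int64(489), np.int64(-96), np.int64(55)), (np.int64(489), np.int64(-108), n
[... 4859 characters left out ...]
p.int64(449), np.int64(-86), np.int64(56)), (np.int64(449), np.int64(-97), np.int64(57)), (np.int64(449), np.int64(-109), np.int64(58)), (np.int64(449), np.int64(-120), np.int64(55)), (np.int64(449), np.int64(-131), np.int64(56)), (np.int64(450), np.int64(-142), np.int64(54)), (np.int64(449), np.int64(-154), np.int64(59)), (np.int64(450), np.int64(-165), np.int64(57)), (np.int64(450), np.int64(-176), np.int64(53)), (np.int64(450), np.int64(-187), np.int64(59)), (np.int64(450), np.int64(-198), np.int64(57)), (np.int64(450), np.int64(-210), np.int64(58)), (np.int64(450), np.int64(-221), np.int64(55)), (np.int64(450), np.int64(-232), np.int64(56)), (np.int64(451), np.int64(-243), np.int64(56))]
```

View pics/topc.png

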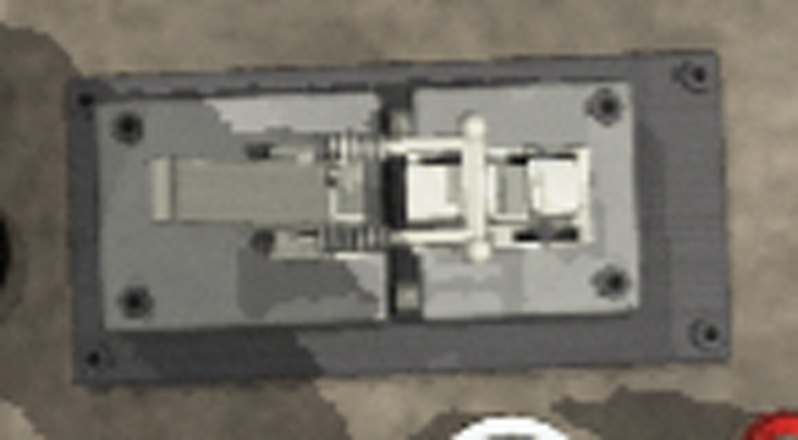

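Emit:
{"op": "servo_tool", "data": {"rotation": [[0, 0, 0.03], [0, 0, 0.06], [0, 0, 0.09], [0, 0, 0.095]], "slide": [[0.14, 0.22, 0.05], [0.27, 0.45, 0.05], [0.4, 0.67, 0.05], [0.545, 0.9, 0.05]], "grip": [1, 1, 1, 1]}}

```text
clock: 0.6
position: [361.2, -390.4, 217.4]
ee_rot: [-0.485, 0.874, 0.0, -0.0]
contact_force: [0.3, -0.8, 0.2]
gripper_width: 85.4
grasp_force: 0.0
```

Emit:
{"op": "servo_tool", "data": {"rotation": [[0, 0, 0.03], [0, 0, 0.06], [0, 0, 0.09], [0, 0, 0.095], [0, 0, 0.095], [0, 0, 0.095]], "slide": [[0.14, 0.22, 0], [0.27, 0.45, 0], [0.4, 0.67, 0], [0.545, 0.9, 0], [0.545, 0.9, 0], [0.545, 0.9, 0]], "grip": [1, 1, 1, 1, 1, 1]}}

```text
clock: 1.35
position: [469.6, -211.8, 217.3]
ee_rot: [0.72, -0.693, -0.0, 0.0]
contact_force: [-1.0, 1.0, 0.4]
gripper_width: 85.5
grasp_force: 0.0
```

```bash
cat >> h.py <<'E'
def wpts():
    from scipy.spatial.transform import Rotation as Ro
    s=read_state(); d=get_image('wrist'); K=d['camera_matrix'];D=d['depth'];v,u=np.indices(D.shape)
    P=np.stack([(u-K[0,2])/K[0,0]*D,(v-K[1,2])/K[1,1]*D,D],-1)
    H=np.array(d['hand_eye']); P=P@H[:3,:3].T+H[:3,3]
    return s,d,P@Ro.from_quat(s['ee_rot']).as_matrix().T+s['position']
E
python3 - <<'E'
from h import *
s,d,P=wpts();print(s['position'],s['ee_rot'],s['clock'],d['hand_eye'])
np.savez('w1.npz',P=P,im=d['image'],D=d['depth']);save('w1.png',d['image'])
E
```

```text
[ 469.57697287 -211.77532236  217.33599655] [ 7.20490093e-01 -6.93465034e-01 -4.42018680e-04  2.77971643e-04] 1.35 [[ 2.14478128e-04 -9.50458475e-01 -3.10851478e-01  8.00919033e+01]
 [ 9.99999940e-01  2.87926577e-04 -1.90393626e-04  2.47724138e-02]
 [ 2.70463637e-04 -3.10851418e-01  9.50458480e-01 -1.65751386e+02]
 [ 0.00000000e+00  0.00000000e+00  0.00000000e+00  1.00000000e+00]]
```

View pics/w1.png

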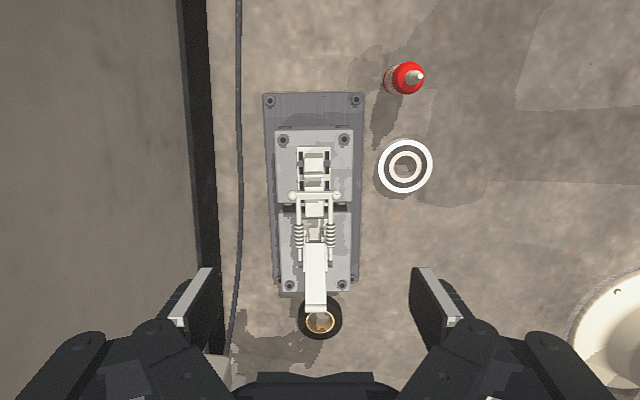

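Run:
```python
from h import *
z=np.load('w1.npz');P=z['P'];im=z['im']
for c in (306,314,322):
  print('c',c)
  for r in range(144,224,2): print(r,P[r,c].round(1),im[r,c].sum()//3,end=';' if r%4==0 else '\n')
print('row bar')
for r in (193,195,197): print([(c,*P[r,c].round().astype(int)) for c in range(282,348,3)])
save('w1c.png',cv2.resize(im[85:325,255:375],None,fx=2.5,fy=2.5,interpolation=cv2.INTER_CUBIC)) 
save('w1d.png',cv2.resize(im[140:230,270:360],None,fx=6.5,fy=6.5,interpolation=cv2.INTER_CUBIC))
```

```text
c 306
144 [ 479.7 -248.8   56.3] 186;146 [ 479.6 -246.8   56.1] 132
148 [ 479.5 -245.3   59.2] 233;150 [ 479.4 -243.2   58.9] 223
152 [ 479.4 -241.6   60.7] 232;154 [ 479.2 -240.5   66.5] 149
156 [ 478.9 -240.7   79.3] 157;158 [ 478.6 -240.5   88.7] 221
160 [ 478.6 -238.8   89.4] 240;162 [ 478.5 -236.9   89.2] 237
164 [ 478.4 -235.2   89.9] 233;166 [ 478.4 -233.2   89.1] 232
168 [ 478.3 -231.3   88.7] 234;170 [ 478.3 -229.7   89.9] 233
172 [ 478.2 -227.4   88. ] 117;174 [ 478.  -227.3   95.8] 157
176 [ 478.  -225.9   97.3] 235;178 [ 478.3 -219.4   77.7] 181
180 [ 478.2 -217.4   77.7] 182;182 [ 472.8 -291.8  383.1] 162
184 [ 478.1 -213.4   77.5] 144;186 [ 478.  -211.7   78.4] 123
188 [ 477.8 -212.2   87.9] 249;190 [ 477.7 -210.4   88.2] 234
192 [ 477.6 -210.3   94.7] 172;194 [ 477.5 -208.3   94.3] 226
196 [ 477.5 -206.4   94.6] 217;198 [ 477.4 -204.3   93.8] 223
200 [ 477.4 -200.8   88.7] 175;202 [ 477.4 -198.9   89. ] 171
204 [ 477.3 -197.6   91.3] 235;206 [ 477.2 -195.    89.3] 241
208 [ 477.2 -193.2   90. ] 245;210 [ 477.1 -191.    89.2] 234
212 [ 477.1 -189.2   89.9] 237;214 [ 477
[... 5377 characters left out ...]
64(-206), np.int64(95)), (309, np.int64(475), np.int64(-206), np.int64(96)), (312, np.int64(472), np.int64(-206), np.int64(96)), (315, np.int64(469), np.int64(-206), np.int64(96)), (318, np.int64(466), np.int64(-206), np.int64(94)), (321, np.int64(464), np.int64(-206), np.int64(94)), (324, np.int64(461), np.int64(-206), np.int64(96)), (327, np.int64(458), np.int64(-206), np.int64(95)), (330, np.int64(455), np.int64(-206), np.int64(94)), (333, np.int64(453), np.int64(-207), np.int64(97)), (336, np.int64(450), np.int64(-207), np.int64(98)), (339, np.int64(447), np.int64(-206), np.int64(94)), (342, np.int64(440), np.int64(-195), np.int64(56)), (345, np.int64(437), np.int64(-195), np.int64(55))]
```

View pics/w1d.png

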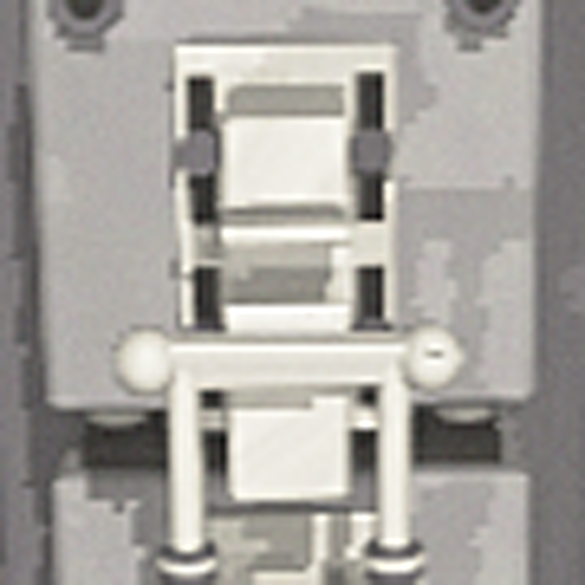

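Emit:
{"op": "servo_tool", "data": {"rotation": [[0, 0, 0], [0, 0, 0], [0, 0, 0], [0, 0, 0], [0, 0, 0], [0, 0, 0]], "slide": [[0.003, 0.022, -0.2], [0.003, 0.022, -0.4], [0.003, 0.022, -0.6], [0.003, 0.022, -0.68], [0.003, 0.022, -0.727], [0.003, 0.022, -0.727]], "grip": [1, 1, 1, 1, 1, 1]}}

```text
clock: 2.15
position: [470.0, -208.3, 72.1]
ee_rot: [0.72, -0.694, -0.0, 0.0]
contact_force: [-0.2, -0.5, 0.0]
gripper_width: 85.4
grasp_force: 0.0
```

Emit:
{"op": "servo_tool", "data": {"rotation": [[0, 0, 0], [0, 0, 0], [0, 0, 0], [0, 0, 0], [0, 0, 0], [0, 0, 0], [0, 0, 0], [0, 0, 0]], "slide": [[0, 0, 0], [0, 0, 0], [0, 0, 0], [0, 0, 0], [0, 0, 0], [0, 0, 0], [0, 0, 0], [0, 0, 0]], "grip": [0.6, 0.4, 0.2, 0.15, 0.1, 0.1, 0.1, 0.1]}}

```text
clock: 3.15
position: [470.5, -207.6, 72.3]
ee_rot: [0.72, -0.694, -0.0, 0.0]
contact_force: [-0.1, 0.4, -0.3]
gripper_width: 47.0
grasp_force: 0.0
```

Run:
```python
from h import *
s,d,P=wpts()
np.savez('w2.npz',P=P,im=d['image'],D=d['depth']);save('w2.png',cv2.resize(d['image'][150:,180:460],None,fx=2.3,fy=2.3,interpolation=cv2.INTER_CUBIC))
```

```text
(no output)
```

View pics/w2.png

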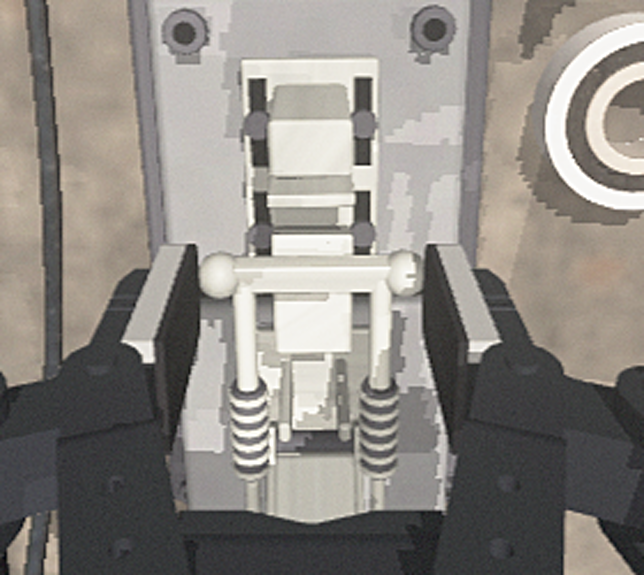

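Emit:
{"op": "servo_tool", "data": {"rotation": [[0, 0, 0], [0, 0, 0], [0, 0, 0]], "slide": [[0, 0, 0], [0, 0, 0], [0, 0, 0]], "grip": [-0.1, -0.2, -0.2]}}

```text
clock: 3.58
position: [471.2, -207.8, 73.0]
ee_rot: [0.72, -0.693, 0.001, -0.0]
contact_force: [0.2, -0.5, 4.5]
gripper_width: 34.1
grasp_force: 2.7
```

Run:
```python
from h import *
s,d,P=wpts();print(s['contact_force'],s['grasp_force'],s['gripper_width'])
np.savez('w3.npz',P=P,im=d['image'],D=d['depth']);save('w3.png',cv2.resize(d['image'][150:,180:460],None,fx=2.3,fy=2.3,interpolation=cv2.INTER_CUBIC))
for r in range(240,310,4): print(r,[(c,*P[r,c].round().astype(int).tolist()) for c in (262,268,274,285,300,322,345,355,362,368,374)])
```

```text
[ 0.17774197 -0.48083312  4.50245436] 2.7346837520599365 34.06541883294036
240 [(262, 504, -204, 54), (268, 500, -205, 56), (274, 496, -205, 55), (285, 489, -205, 56), (300, 479, -215, 78), (322, 468, -216, 77), (345, 453, -206, 55), (355, 447, -207, 56), (362, 442, -207, 55), (368, 474, -288, 239), (374, 435, -207, 55)]
244 [(262, 503, -202, 56), (268, 500, -202, 55), (274, 496, -202, 56), (285, 489, -202, 55), (300, 479, -213, 77), (322, 467, -213, 77), (345, 452, -203, 54), (355, 446, -204, 55), (362, 442, -204, 55), (368, 438, -204, 55), (374, 435, -205, 55)]
248 [(262, 503, -199, 55), (268, 500, -199, 56), (274, 496, -199, 55), (285, 489, -199, 55), (300, 479, -211, 79), (322, 474, -288, 239), (345, 452, -201, 56), (355, 446, -201, 55), (362, 442, -202, 55), (368, 438, -202, 57), (374, 434, -202, 55)]
252 [(262, 504, -196, 55), (268, 500, -196, 55), (274, 496, -196, 55), (285, 489, -197, 56), (300, 479, -213, 88), (322, 468, -214, 88), (345, 452, -199, 56), (355, 446, -198, 55), (362, 442, -199, 55), (368, 438, -199, 55), (374, 434, -199, 55)]
256 [(262, 504, -193, 55), (268, 49
[... 2814 characters left out ...]
 -207, 121), (285, 486, -188, 94), (300, 478, -185, 88), (322, 466, -186, 89), (345, 455, -191, 95), (355, 454, -207, 119), (362, 454, -218, 135), (368, 452, -218, 135), (374, 451, -221, 140)]
304 [(262, 491, -214, 134), (268, 489, -214, 134), (274, 488, -205, 121), (285, 486, -187, 95), (300, 479, -162, 59), (322, 465, -162, 58), (345, 455, -188, 95), (355, 454, -205, 120), (362, 454, -216, 135), (368, 452, -216, 134), (374, 451, -220, 140)]
308 [(262, 491, -214, 136), (268, 489, -213, 135), (274, 488, -204, 122), (285, 486, -185, 95), (300, 479, -159, 59), (322, 465, -159, 58), (345, 455, -186, 95), (355, 454, -204, 121), (362, 454, -214, 134), (368, 452, -215, 135), (374, 451, -221, 143)]
```

View pics/w3.png

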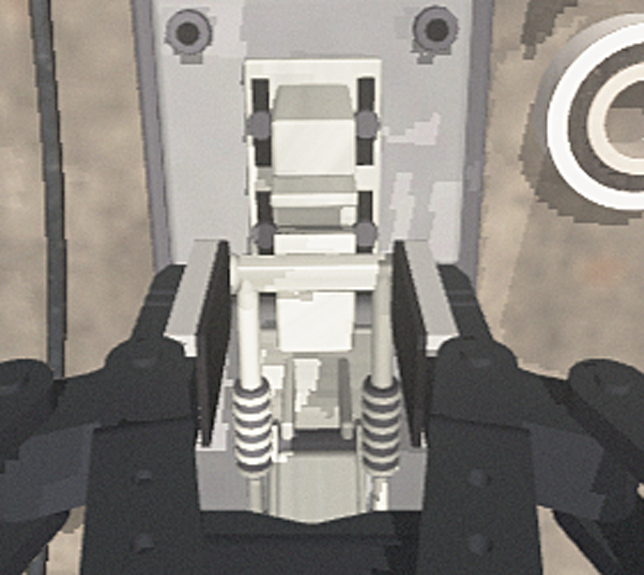

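Run:
```python
from h import *
for f,pz in(('w1.npz',217.3),('w2.npz',72.3),('w3.npz',73.0)):
    z=np.load(f);P=z['P']
    y0=-211.8 if f=='w1.npz' else -207.7
    m=(abs(P[...,1]-y0)<13)&(abs(abs(P[...,0]-470.5)-np.array({'w1.npz':47,'w2.npz':28,'w3.npz':21}[f]))<6)&(P[...,2]>99)&(P[...,2]<pz+130)
    q=P[m]; print(f,len(q),np.percentile(q[:,2],[0,1,5,20,50])-pz, np.percentile(q[:,1],[1,99]),np.percentile(q[:,0],[1,99]))
```

```text
w1.npz 7784 [35.70657105 37.86397203 41.59841248 51.7049467  67.19451084] [-224.746464   -200.77624554] [417.8435543  523.26789628]
w2.npz 5605 [26.72055024 28.52955048 32.65666228 43.27059251 59.36804238] [-220.6546922  -197.23607043] [437.0371698  504.19013404]
w3.npz 4935 [26.07355225 27.68183944 31.53178539 42.39393333 59.48351426] [-220.66685893 -197.31149757] [443.9592611  497.26300212]
```

Emit:
{"op": "servo_tool", "data": {"rotation": [[0, 0, 0], [0, 0, 0], [0, 0, 0], [0, 0, 0], [0, 0, 0], [0, 0, 0], [0, 0, 0], [0, 0, 0]], "slide": [[0, 0, 0.03], [0, 0, 0.03], [0, 0, 0.03], [0, 0, 0.03], [0, 0, -0.02], [0, 0, -0.05], [0, 0, -0.075], [0, 0, -0.075]], "grip": [0.2, 0.6, 0.8, 0.8, 0.8, 0.8, 0.8, 0.8]}}

```text
clock: 4.62
position: [470.1, -207.5, 56.7]
ee_rot: [0.72, -0.694, -0.001, 0.0]
contact_force: [0.9, 0.9, 0.4]
gripper_width: 76.9
grasp_force: 0.0
```

Emit:
{"op": "servo_tool", "data": {"rotation": [[0, 0, 0], [0, 0, 0], [0, 0, 0], [0, 0, 0], [0, 0, 0], [0, 0, 0]], "slide": [[0, 0, 0], [0, 0, 0], [0, 0, 0], [0, 0, 0], [0, 0, 0], [0, 0, 0]], "grip": [0.5, 0.3, 0.2, 0.1, 0.1, 0.1]}}

```text
clock: 5.38
position: [470.6, -207.6, 57.7]
ee_rot: [0.72, -0.694, 0.0, -0.0]
contact_force: [-2.3, 1.0, 5.6]
gripper_width: 47.3
grasp_force: 22.1
```

Emit:
{"op": "servo_tool", "data": {"rotation": [[0, 0, 0], [0, 0, 0], [0, 0, 0]], "slide": [[0, 0, 0], [0, 0, 0], [0, 0, 0]], "grip": [0.0, 0.0, 0.0]}}

```text
clock: 5.75
position: [470.6, -207.7, 58.1]
ee_rot: [0.72, -0.693, 0.0, 0.0]
contact_force: [-2.7, 1.5, 8.0]
gripper_width: 45.2
grasp_force: 60.0
```

Emit:
{"op": "servo_tool", "data": {"rotation": [[0, 0, 0], [0, 0, 0], [0, 0, 0]], "slide": [[0, 0, 0.01], [0, 0, 0.02], [0, 0, 0.02]], "grip": [0.0, 0.0, 0.0]}}

```text
clock: 6.12
position: [470.4, -207.6, 61.0]
ee_rot: [0.72, -0.694, -0.0, 0.0]
contact_force: [0.2, -0.6, -1.2]
gripper_width: 45.4
grasp_force: 61.3
```

Emit:
{"op": "servo_tool", "data": {"rotation": [[0, 0, 0], [0, 0, 0], [0, 0, 0], [0, 0, 0], [0, 0, 0], [0, 0, 0]], "slide": [[0, 0, 0.015], [0, -0.015, 0.015], [0.001, -0.03, 0.015], [0.002, -0.045, 0.015], [0.002, -0.058, 0.015], [0.002, -0.058, 0.015]], "grip": [0.0, 0.0, 0.0, 0.0, 0.0, 0.0]}}

```text
clock: 6.88
position: [471.0, -219.5, 64.4]
ee_rot: [0.72, -0.694, 0.0, -0.0]
contact_force: [-0.2, 1.1, 0.9]
gripper_width: 44.9
grasp_force: 61.5
```

Run:
```python
from h import *
s,d,P=wpts();print(s['position'],s['contact_force'],s['grasp_force'],s['gripper_width'])
np.savez('w4.npz',P=P,im=d['image'],D=d['depth']);save('w4.png',cv2.resize(d['image'][150:,180:460],None,fx=2.3,fy=2.3,interpolation=cv2.INTER_CUBIC))
for r in range(230,320,3): print(r,[(c,*P[r,c].round(1).tolist()) for c in (306,318)])
```

```text
[ 470.9873058  -219.50169063   64.44065219] [-0.17447286  1.05848437  0.88621179] 61.471155881881714 44.89918074342664
230 [(306, 476.0, -240.7, 87.6), (318, 470.3, -241.0, 87.8)]
233 [(306, 475.9, -239.7, 89.0), (318, 470.3, -240.2, 89.5)]
236 [(306, 475.8, -238.6, 89.8), (318, 470.2, -238.2, 88.5)]
239 [(306, 475.8, -237.2, 90.2), (318, 470.2, -237.4, 90.2)]
242 [(306, 475.7, -235.4, 89.6), (318, 470.1, -235.7, 89.8)]
245 [(306, 475.7, -233.9, 89.7), (318, 470.0, -233.3, 87.9)]
248 [(306, 475.7, -232.2, 89.4), (318, 470.0, -232.4, 89.3)]
251 [(306, 475.6, -230.6, 89.4), (318, 469.9, -230.7, 89.1)]
254 [(306, 475.6, -229.3, 89.7), (318, 469.9, -229.3, 89.4)]
257 [(306, 475.5, -226.6, 87.6), (318, 469.8, -227.7, 89.3)]
260 [(306, 475.5, -226.8, 91.1), (318, 469.8, -227.7, 92.4)]
263 [(306, 475.4, -226.9, 94.4), (318, 469.8, -227.5, 95.0)]
266 [(306, 475.3, -226.9, 97.0), (318, 469.8, -227.1, 97.1)]
269 [(306, 475.2, -225.8, 97.9), (318, 469.8, -226.1, 98.1)]
272 [(306, 475.4, -212.6, 77.3), (318, 469.1, -212.5, 76.8)]
275 [(306, 475.2, -221.7, 96.1), (318, 469.6, -222.3, 96.9)]
278 [
[... 155 characters left out ...]
8, 469.6, -219.9, 100.6)]
287 [(306, 475.0, -217.9, 100.2), (318, 469.5, -218.5, 100.9)]
290 [(306, 474.9, -216.7, 100.8), (318, 469.5, -217.1, 101.1)]
293 [(306, 474.9, -207.2, 88.7), (318, 468.9, -207.2, 88.3)]
296 [(306, 474.9, -205.5, 88.7), (318, 468.9, -206.2, 89.5)]
299 [(306, 474.8, -204.4, 89.6), (318, 468.8, -204.3, 89.2)]
302 [(306, 474.8, -202.6, 89.6), (318, 468.8, -202.9, 89.7)]
305 [(306, 474.7, -201.0, 89.9), (318, 468.7, -200.5, 88.8)]
308 [(306, 474.7, -199.5, 90.2), (318, 468.6, -199.0, 89.2)]
311 [(306, 474.6, -197.0, 89.2), (318, 468.5, -197.1, 89.0)]
314 [(306, 474.6, -195.1, 89.0), (318, 468.5, -195.6, 89.4)]
317 [(306, 474.5, -193.0, 88.7), (318, 468.4, -194.2, 90.0)]
```

View pics/w4.png

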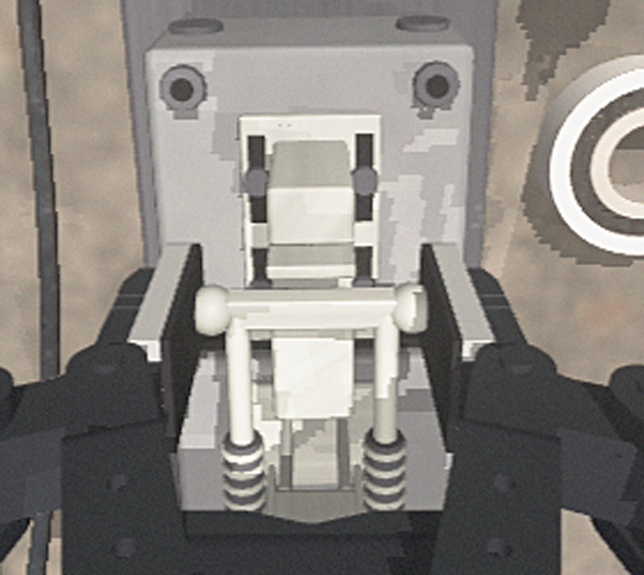

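Emit:
{"op": "servo_tool", "data": {"rotation": [[0, 0, 0], [0, 0, 0], [0, 0, 0], [0, 0, 0], [0, 0, 0], [0, 0, 0]], "slide": [[0, 0, -0.01], [0, 0, -0.018], [0, 0, -0.026], [0, 0, -0.034], [0, 0, -0.04], [0, 0, -0.04]], "grip": [0.0, 0.0, 0.0, 0.0, 0.0, 0.0]}}

```text
clock: 7.68
position: [471.0, -219.2, 56.3]
ee_rot: [0.72, -0.694, 0.0, -0.0]
contact_force: [0.1, 0.0, 2.5]
gripper_width: 45.3
grasp_force: 61.6
```

Emit:
{"op": "servo_tool", "data": {"rotation": [[0, 0, 0], [0, 0, 0], [0, 0, 0]], "slide": [[0, 0, -0.006], [0, 0, -0.012], [0, 0, -0.012]], "grip": [0.0, 0.0, 0.0]}}

```text
clock: 8.05
position: [471.0, -219.2, 53.9]
ee_rot: [0.72, -0.694, 0.0, -0.0]
contact_force: [0.8, 2.2, 2.5]
gripper_width: 45.3
grasp_force: 61.6
```

Emit:
{"op": "servo_tool", "data": {"rotation": [[0, 0, 0], [0, 0, 0], [0, 0, 0]], "slide": [[0, 0.002, -0.006], [0, 0.002, -0.015], [0, 0.002, -0.015]], "grip": [0.0, 0.0, 0.0]}}

```text
clock: 8.43
position: [471.0, -218.8, 50.8]
ee_rot: [0.72, -0.694, 0.0, -0.0]
contact_force: [0.6, 0.9, 2.8]
gripper_width: 45.0
grasp_force: 61.6
```

Emit:
{"op": "servo_tool", "data": {"rotation": [[0, 0, 0], [0, 0, 0], [0, 0, 0]], "slide": [[0, 0, -0.006], [0, 0, -0.01], [0, 0, -0.01]], "grip": [0.0, 0.0, 0.0]}}

```text
clock: 8.8
position: [471.0, -218.8, 48.9]
ee_rot: [0.72, -0.694, 0.0, -0.0]
contact_force: [0.1, 2.3, 3.7]
gripper_width: 44.9
grasp_force: 61.6
```

Emit:
{"op": "servo_tool", "data": {"rotation": [[0, 0, 0], [0, 0, 0], [0, 0, 0], [0, 0, 0], [0, 0, 0]], "slide": [[0, 0, -0.004], [0, 0, -0.008], [0, 0.005, -0.008], [0, 0.01, -0.008], [0, 0.01, -0.008]], "grip": [0.0, 0.0, 0.0, 0.0, 0.0]}}

```text
clock: 9.43
position: [470.9, -217.0, 47.4]
ee_rot: [0.72, -0.694, 0.0, 0.0]
contact_force: [0.5, -1.0, 3.2]
gripper_width: 45.2
grasp_force: 61.7
```

Emit:
{"op": "servo_tool", "data": {"rotation": [[0, 0, 0], [0, 0, 0], [0, 0, 0], [0, 0, 0], [0, 0, 0], [0, 0, 0], [0, 0, 0], [0, 0, 0]], "slide": [[0, 0, 0], [0, 0, 0], [0, 0, 0], [0, 0, 0.1], [0, 0, 0.3], [0, 0, 0.55], [0, 0, 0.8], [0, 0, 0.8]], "grip": [0.3, 0.5, 0.7, 0.7, 0.7, 0.7, 0.7, 0.7]}}

```text
clock: 10.42
position: [473.4, -217.4, 211.9]
ee_rot: [0.721, -0.693, 0.004, -0.003]
contact_force: [-0.3, 0.6, -0.8]
gripper_width: 72.5
grasp_force: 0.0
```

Run:
```python
from h import *
s,d,P=wpts();print(s['position'],s['contact_force'],s['grasp_force'],s['gripper_width'])
np.savez('w5.npz',P=P,im=d['image'],D=d['depth']);save('w5.png',cv2.resize(d['image'][100:,180:460],None,fx=2,fy=2,interpolation=cv2.INTER_CUBIC))
# handle / lever points: near centre line, forward of keeper
m=(abs(P[...,0]-469)<9)&(P[...,1]>-250)&(P[...,1]<-100)&(P[...,2]>62)&(P[...,2]<165)
q=P[m]
for y in range(-245,-100,3):
    k=abs(q[:,1]-y)<1.5
    if k.sum()>3: print(y,k.sum(),np.percentile(q[k,2],[5,50,95]).round(1))
```

```text
[ 473.41585766 -217.40707903  211.87947438] [-0.27584129  0.61941352 -0.79795132] 0.0 72.51015940774563
-242 88 [65.3 76.8 89. ]
-239 53 [87.5 89.4 90.2]
-236 59 [88.2 89.3 90.4]
-233 59 [87.9 89.5 90.3]
-230 55 [80.  89.3 90.3]
-227 91 [88.2 96.2 98.3]
-224 11 [96.3 96.8 98.1]
-221 30 [79.2 83.2 84.4]
-218 73 [77.  84.1 85.4]
-215 60 [83.4 84.8 87.8]
-212 73 [84.  88.2 89.5]
-209 57 [88.1 89.1 90.5]
-206 53 [88.2 89.4 90.4]
-203 57 [88.1 89.4 90.1]
-200 55 [88.2 89.2 90. ]
-197 59 [88.4 89.4 90.6]
-194 50 [87.9 89.5 90.2]
-191 54 [88.3 89.4 90.6]
-188 54 [88.3 89.2 90.4]
-185 30 [88.  89.  90.3]
-164 45 [88.3 89.9 93.4]
-161 196 [ 66.4  95.4 102.4]
-158 175 [101.4 107.6 113.8]
-155 174 [112.7 118.7 124.5]
-152 193 [123.  129.2 135.2]
-149 272 [133.8 141.4 149.1]
-146 65 [147.9 149.  149.9]
-143 21 [147.4 148.7 149.2]
```

View pics/w5.png

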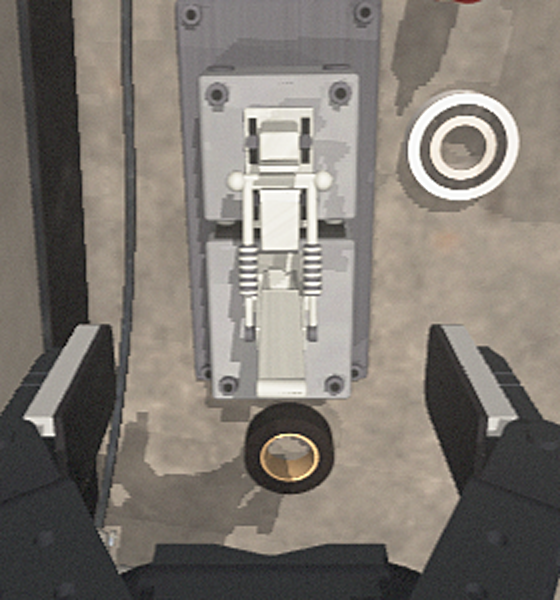

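Emit:
{"op": "servo_tool", "data": {"rotation": [[0, 0, 0], [0, 0, 0], [0, 0, 0], [0, 0, 0], [0, 0, 0], [0, 0, 0], [0, 0, 0], [0, 0, 0]], "slide": [[0, 0, 0], [0, 0.1, 0], [0, 0.21, 0], [0, 0.21, 0], [0, 0.21, 0], [0, 0.21, 0], [0, 0.21, 0], [0, 0.21, 0]], "grip": [-1, -1, -1, -1, -1, -1, -1, -1]}}

```text
clock: 11.48
position: [470.8, -175.0, 207.3]
ee_rot: [0.72, -0.694, -0.0, 0.0]
contact_force: [0.3, 0.2, 0.4]
gripper_width: -0.2
grasp_force: 0.0
```

Run:
```python
from h import *
s,d,P=wpts();p=s['position'];print(p,s['gripper_width'])
q=P-p
m=(abs(q[...,0])<40)&(abs(q[...,1])<16)&(q[...,2]>0)&(q[...,2]<75)
q=q[m];print(len(q))
for z in range(0,75,4):
    k=q[abs(q[:,2]-z)<2]
    if len(k): print(z,len(k),np.percentile(k[:,0],[1,99]).round(1),np.percentile(k[:,1],[1,50,99]).round(1))
```

```text
[ 470.84199996 -175.0456375   207.26650732] -0.15053932161482214
6099
28 93 [-9.7 10. ] [-11.6 -10.9  -6.3]
32 222 [-12.1  12.8] [-11.7 -10.5  -6.1]
36 260 [-12.8  13.7] [-11.7  -9.1  -6.1]
40 279 [-12.9  13.7] [-11.8  -7.7  -6. ]
44 309 [-13.   13.7] [-11.7 -10.5  -6.1]
48 321 [-12.9  13.6] [-11.8  -8.   -6. ]
52 375 [-12.9  13.7] [-11.6  -8.3  -6. ]
56 228 [-12.9  13.7] [-11.9 -11.   -6.6]
60 629 [-6.  7.] [-11.9  -7.   10.6]
64 309 [-19.7  20.1] [-13.6 -11.7  -5.8]
68 1048 [-28.1  29.2] [-14.3 -11.6   9.8]
72 1558 [-32.5  32.9] [-14.7 -11.5   9.4]
```

Emit:
{"op": "servo_tool", "data": {"rotation": [[0, 0, 0], [0, 0, 0], [0, 0, 0], [0, 0, 0]], "slide": [[-0.012, 0, -0.2], [-0.012, 0, -0.4], [-0.012, 0, -0.51], [-0.012, 0, -0.51]], "grip": [-1, -1, -1, -1]}}

```text
clock: 12.02
position: [467.2, -174.7, 103.9]
ee_rot: [0.72, -0.694, -0.002, 0.001]
contact_force: [0.1, 0.3, 0.2]
gripper_width: 0.1
grasp_force: 0.0
```

Emit:
{"op": "servo_tool", "data": {"rotation": [[0, 0, 0], [0, 0, 0], [0, 0, 0], [0, 0, 0], [0, 0, 0]], "slide": [[0, 0.03, 0], [0, 0.045, 0], [0, 0.06, 0], [0, 0.07, 0], [0, 0.07, 0]], "grip": [-1, -1, -1, -1, -1]}}

```text
clock: 12.65
position: [468.7, -160.7, 105.6]
ee_rot: [0.72, -0.693, 0.0, -0.0]
contact_force: [-0.2, 0.1, 0.6]
gripper_width: -0.4
grasp_force: 0.2
```

Emit:
{"op": "servo_tool", "data": {"rotation": [[0, 0, 0], [0, 0, 0], [0, 0, 0], [0, 0, 0], [0, 0, 0], [0, 0, 0], [0, 0, 0], [0, 0, 0]], "slide": [[0, 0.025, -0.01], [-0.001, 0.048, -0.017], [-0.001, 0.067, -0.025], [-0.002, 0.086, -0.033], [-0.003, 0.103, -0.043], [-0.004, 0.12, -0.055], [-0.005, 0.135, -0.067], [-0.005, 0.15, -0.082]], "grip": [-1, -1, -1, -1, -1, -1, -1, -1]}}

```text
clock: 13.65
position: [467.4, -130.6, 88.7]
ee_rot: [0.72, -0.694, -0.0, 0.0]
contact_force: [-0.8, -1.3, 0.4]
gripper_width: -0.1
grasp_force: 0.4
```

```bash
cat > lev.py <<'E'
from h import *
s,d,P=wpts();p=s['position'];print(p.round(1),s['contact_force'].round(1))
def prof(x0,lo,hi,zmin):
    m=(abs(P[...,0]-x0)<8)&(P[...,2]>zmin)&(P[...,2]<160);q=P[m]
    for y in range(lo,hi,3):
        k=abs(q[:,1]-y)<1.5
        if k.sum()>3: print(y,np.percentile(q[k,2],[5,50,95]).round(1),end=' ')
    print()
prof(470.3,-232,-205,60);prof(468.5,-200,-90,60)
d=cam('top');P=pts(d);prof(467,-175,-85,60)
E
python3 lev.py
```

```text
[ 467.4 -130.6   88.7] [-0.8 -1.3  0.4]
-232 [88.5 89.5 90.8] -229 [88.4 89.6 90.8] -226 [88.2 89.6 90.6] -223 [88.4 89.9 97.9] -220 [77.5 97.  98.5] -217 [76.4 77.5 78.5] -214 [77.  84.7 86.3] -211 [84.2 85.2 86.2] -208 [84.1 87.7 89.2] 
-200 [88.5 89.4 90.6] -197 [88.5 89.5 90.4] -194 [88.3 89.5 90.7] -191 [88.3 89.5 90.7] -188 [88.6 89.6 90.5] -185 [88.4 89.4 90.5] -182 [88.4 89.5 90.6] -179 [88.5 89.4 90.3] -161 [61.4 76.1 86.1] -158 [81.4 85.9 93.9] -155 [84.4 94.1 95.7] -152 [94.3 95.9 97.4] -149 [96.3 97.6 99. ] -146 [ 97.9  99.2 156.5] -143 [100.5 140.1 158.9] -140 [101.5 133.  149.6] -137 [102.9 130.2 157.4] -134 [104.5 149.7 159.6] -131 [121.3 156.5 159.7] -128 [148.6 156.  159.8] -125 [148.3 156.6 159.8] -122 [148.5 149.6 159.9] -119 [148.2 149.2 157.8] 
-175 [88.3 88.6 89.9] -166 [60.9 61.2 62.7] -160 [60.1 60.6 65.8] -157 [63.7 86.2 87.6] -154 [61.  93.  95.2]
```

Emit:
{"op": "servo_tool", "data": {"rotation": [[0, 0, 0], [0, 0, 0], [0, 0, 0], [0, 0, 0], [0, 0, 0], [0, 0, 0], [0, 0, 0]], "slide": [[0, 0.012, -0.015], [0, 0.023, -0.031], [0, 0.028, -0.04], [0, 0.033, -0.048], [0, 0.037, -0.057], [-0.001, 0.042, -0.066], [-0.001, 0.042, -0.066]], "grip": [-1, -1, -1, -1, -1, -1, -1]}}

```text
clock: 14.62
position: [467.3, -122.3, 75.6]
ee_rot: [0.72, -0.694, -0.0, 0.0]
contact_force: [-0.2, -0.3, 0.4]
gripper_width: 0.1
grasp_force: 0.0
```

Emit:
{"op": "servo_tool", "data": {"rotation": [[0, 0, 0], [0, 0, 0], [0, 0, 0], [0, 0, 0]], "slide": [[0, 0.004, -0.01], [0, 0.007, -0.018], [0, 0.009, -0.025], [0, 0.009, -0.025]], "grip": [-1, -1, -1, -1]}}

```text
clock: 15.12
position: [467.2, -120.5, 70.6]
ee_rot: [0.72, -0.694, -0.0, 0.0]
contact_force: [-0.3, 0.6, 0.2]
gripper_width: 0.2
grasp_force: 0.0
```

```bash
python3 lev.py
```

```text
[ 467.2 -120.5   70.6] [-0.3  0.6  0.2]
-232 [88.4 89.6 90.6] -229 [88.4 89.6 90.7] -226 [88.4 89.5 90.8] -223 [88.5 89.8 97.8] -220 [77.3 96.4 98.4] -217 [76.5 77.6 78.7] -214 [77.6 85.5 86.8] -211 [84.5 85.6 86.8] -208 [84.5 87.8 89.2] 
-200 [88.5 89.6 90.7] -197 [88.5 89.5 90.7] -194 [88.4 89.5 90.5] -191 [88.3 89.4 90.5] -188 [88.5 89.4 90.5] -185 [88.5 89.6 90.6] -182 [88.4 89.5 90.6] -179 [88.  89.3 90.3] -161 [62.1 77.3 85.8] -158 [67.3 84.8 86.4] -155 [84.  86.1 87.6] -152 [85.3 92.8 94.4] -149 [92.5 93.4 94.6] -146 [92.5 93.5 94.6] -143 [92.4 93.5 94.4] -140 [92.6 93.5 94.3] -137 [ 92.6  93.7 159.7] -134 [ 93.  140.8 153.2] -131 [ 93.5 123.6 151.8] -128 [ 93.7 130.9 157.7] -125 [ 93.6 138.  158.4] -122 [130.4 139.6 158. ] -119 [130.6 140.1 142.8] -116 [130.7 140.5 142.9] -113 [130.8 143.5 149.5] -110 [130.4 138.9 146.1] 
-175 [87.5 89.1 90.2] -166 [60.6 61.2 62.7] -160 [60.1 61.5 68.6] -157 [61.2 84.  87.7] -154 [68.3 86.4 88.2] -151 [85.  90.9 95.5] -148 [92.3 93.8 95.9] -145 [92.6 93.5 95. ]
```

Emit:
{"op": "servo_tool", "data": {"rotation": [[0, 0, 0], [0, 0, 0], [0, 0, 0]], "slide": [[0, 0, -0.005], [0, 0, -0.01], [0, 0, -0.01]], "grip": [-1, -1, -1]}}

```text
clock: 15.6
position: [467.4, -120.6, 70.3]
ee_rot: [0.721, -0.693, 0.0, -0.0]
contact_force: [-4.0, 1.3, 11.1]
gripper_width: 0.1
grasp_force: 5.6
```

Firm stop at 11 N: the lever is home. Now retract and check.

Emit:
{"op": "servo_tool", "data": {"rotation": [[0, 0, 0], [0, 0, 0], [0, 0, 0], [0, 0, 0], [0, 0, 0], [0, 0, 0]], "slide": [[0, 0, 0.05], [0, 0, 0.3], [0, -0.1, 0.6], [0, -0.3, 0.75], [0, -0.45, 0.75], [0, -0.45, 0.75]], "grip": [-1, -1, -1, -1, -1, -1]}}

```text
clock: 16.35
position: [467.1, -211.9, 218.9]
ee_rot: [0.719, -0.695, 0.0, -0.0]
contact_force: [0.3, -0.0, -0.1]
gripper_width: 0.1
grasp_force: 0.0
```

```bash
python3 lev.py
python3 - <<'E'
from h import *
s,d,P=wpts();save('w6.png',cv2.resize(d['image'][100:,180:460],None,fx=2,fy=2,interpolation=cv2.INTER_CUBIC))
E
```

```text
[ 467.1 -211.9  218.9] [ 0.3 -0.  -0.1]
-232 [88.2 89.4 90.4] -229 [88.4 89.5 90.2] -226 [88.6 89.5 90.4] -223 [88.6 90.6 97.8] -220 [96.  97.1 98.3] -214 [77.1 84.9 86.6] -211 [84.3 85.5 86.3] -208 [84.4 87.4 89.1] 
-200 [88.  89.3 90.6] -197 [88.1 89.5 90.7] -194 [88.7 89.5 90.5] -191 [88.4 89.3 90.5] -188 [88.4 89.3 90.5] -185 [88.5 89.4 90.5] -182 [88.  89.4 90.5] -179 [88.3 89.2 89.9] -161 [61.9 75.6 85.1] -158 [83.3 85.  85.7] -155 [79.5 86.2 92.3] -152 [84.8 92.4 94. ] -149 [91.9 93.5 94.3] -146 [92.  93.1 93.4] 
-175 [87.8 88.6 89.1] -166 [60.5 61.3 61.7] -160 [60.6 62.4 70.5] -157 [60.5 83.6 86.4] -154 [79.2 86.4 89.3] -151 [84.9 92.7 95.3] -148 [92.2 93.9 96.1] -145 [92.2 93.1 95.5] -142 [92.1 94.3 97. ] -139 [91.9 94.6 97. ] -136 [91.9 94.  96.2] -133 [93.7 94.7 95.5] -130 [92.7 94.3 95.9] -127 [91.2 94.2 96.4] -124 [92.3 93.5 96. ] -121 [92.  93.9 95.7] -118 [91.9 93.  95.9] -115 [91.5 93.6 95.5] -112 [92.1 94.2 95.6] -109 [92.4 93.8 97.4] -106 [92.8 93.5 96. ] -103 [91.8 94.9 95.9] -100 [92.5 93.8 96.1] -97 [92.1 94.5 96.5] -94 [91.5 94.8 96.4] -91 [94.8 96.2 99. ] -88 [94.5 95.5 98.2]
```

View pics/w6.png

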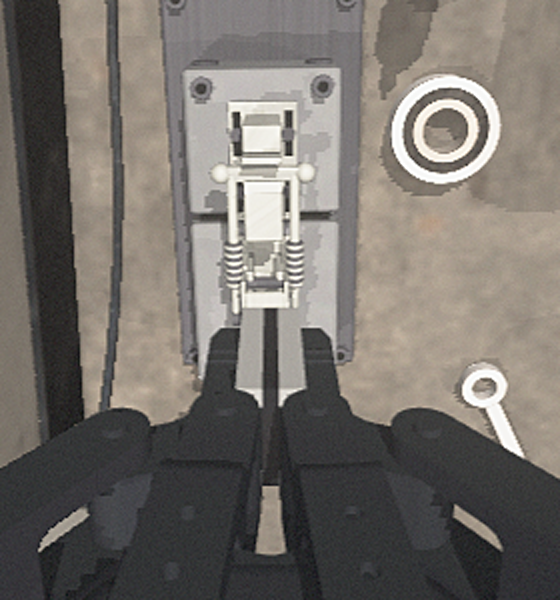

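The last picture shows the handle flat, the bar in the slot behind the lip (about row 172) and the parting line shut (row 215). The bearing has not moved.

```bash
python3 -c "
from bench import job_done
print(job_done())"
```

```text
the job is handed in; nothing more can be done
None
```

The job is handed in at about 16 s. In the last camera check the latch bar was hooked behind the keeper's lip, the lever lay flat and the end half was drawn shut; spring stretch wasn't measured and no verdict came back.

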